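# Set the rinsed measuring cups on the draining rack in order of size

## Robot

A 6-joint arm with a two-finger parallel gripper is mounted at the origin on a cart in front of the work surface, level with it; the furniture and walls round the work are solid. World frame = base frame: x ahead of the robot, y to its left, z up, the work surface at z = 0. Lengths are in m, angles in rad, forces in N, time in s.
With the tool pointing down it reaches from about 0.35 to 0.725 m from the base axis. Payload 6 kg.
Tool frame: the origin (TCP) lies at the very end of the fingers, on their centre line; the grasp point (between the pads) lies 19 mm behind it (manip.grasp_offset is the distance from the TCP to the grasp point, in m); z points along the fingers, y is the line along which they close (so a half turn about z gives the same grasp; the last joint's range is limited). The gripper opens to 85 mm and grips with 20 to 120 N. Pads are 22 mm wide; open, the fingers measure 114 mm over their backs; the gripper's body (76 mm by 85 mm) begins 54 mm behind the grasp point. The pads swing forward as they close: fully open they stand 13 mm farther back than shut.
Start: joints at [1.676, 0.04, 0.085, 0, -1.615, -0.334], TCP at [0.136, 0.584, 0.231] pointing down, gripper open.
Joint ranges: [-2.56, 2.56], [-1.29, 2.01], [-1.08, 1.49], [-3.29, 1.98], [-2.81, -0.18], [-2.99, 2.99]. Speed limits (rad/s): [2.57, 2.57, 3.01, 3.14, 3.14, 3.14].

## Interface

Orientations are given as a rotation vector (axis times angle).
In Python, from station import manip gives the robot as it stands.
- The arm moves only by the shell command python3 -m crank 'ROWS' [FORCE]. ROWS is rows parted by semicolons, their numbers by spaces, 1 to 20 of them, each of 5 numbers: dx, dy, dz in m, then a turn about the tool's z in rad, then the opening from 0.0 (shut) to 1.0 (fully open); each row is the pose to reach, as a shift and turn from the pose commanded when the command began, along the tool's axes at that moment; what a row does not reach only later rows make up. A row lasts 1/12 s, in which the tool goes at most 0.0417 m and 0.125 rad, less where a joint would pass 70% of its speed; a pose out of reach is approached as far as the arm can. The fingers move at their own pace and stop on an object; FORCE is the grip in N (left out, the last holds). Time passes only in rows, so rows that do not move let the fingers close. It prints the time, the measured TCP pose, the force, the opening and the grip force at its end.
- manip.state(): the state, without advancing time (a new reading comes with each control period).
- manip.get_image(name): name is "scene" or "top"; returns a dict with "color" (480x640x3 uint8, blue, green, red), "fx", "fy", "cx", "cy" (pixels), "distortion" ([k1, k2, p1, p2, k3] as OpenCV has them; the pictures are not rectified), "position" and "orientation" of the camera in the world. Camera axes: x right, y down, z forward; pixel columns grow to the right and rows downward; lengths in m; the calibration is good to about 2 mm. A picture is of the moment at which its call begins. There is no depth.
- manip.close_job(): hands the job in; it is judged then, once.
The state is a dict: "clock": time; "joint_positions": joint angles; "qd": joint speeds; "joint_torque": joint torques, N m; "tcp_pos": TCP position; "eef_rot": TCP orientation; "force": force on the tool from outside, world axes, zero at the start; "moment": the same for the moment, N m; "width": opening from 0.0 (shut) to 1.0 (fully open); "finger_force": force on a finger pad.
Only numpy, scipy, OpenCV 4.12 (cv2) and the standard library are available. Lean on these libraries where they do the work, as an engineer would, in place of code of your own. Each camera call takes 0.05 s, during which the arm holds its last target. There are 200 camera calls.

## Task

Put the four rinsed measuring cups to drain on the rack, mouth down, one centred over each blue post and standing flat on the wires, in order of size along the row: the largest at the end where the blue funnel stands, the smallest at the end where the scrubbing brush lies. Leave the funnel and the brush where they are.

Things in the scene. Friction and masses are not known exactly. Their poses are not given: they have to be found in the camera images.
- cup_65: The largest of four light-grey plastic measuring cups, loose, mouth down on the table: 65 mm outside diameter at the mouth (below), 69 mm high, about 49 mm across the flat closed end on top, mass about 40 g; hollow, wall 2 mm (largest: up to 5), closed end 3 mm. Origin: centre of the mouth's rim, where it stands; z up to the closed end. Round: yaw does not matter.
- cup_56: The second largest of four light-grey plastic measuring cups, loose, mouth down on the table: 56 mm outside diameter at the mouth (below), 58 mm high, 45 mm across the flat closed end on top, mass about 30 g; hollow, wall 2 mm (largest: up to 5), closed end 3 mm. Origin: centre of the mouth's rim, where it stands; z up to the closed end. Round: yaw does not matter.
- cup_47: The second smallest of four light-grey plastic measuring cups, loose, mouth down on the table: 47 mm outside diameter at the mouth (below), 48 mm high, 38 mm across the flat closed end on top, mass about 26 g; hollow, wall 2 mm (largest: up to 5), closed end 3 mm. Origin: centre of the mouth's rim, where it stands; z up to the closed end. Round: yaw does not matter.
- cup_38: The smallest of four light-grey plastic measuring cups, loose, mouth down on the table: 38 mm outside diameter at the mouth (below), 40 mm high, 30 mm across the flat closed end on top, mass about 20 g; hollow, wall 2 mm (largest: up to 5), closed end 3 mm. Origin: centre of the mouth's rim, where it stands; z up to the closed end. Round: yaw does not matter.
- post_a: First (leftmost, +y) of four identical blue upright posts in one row on the fixed steel draining rack (tray 110 x 312 mm, wire tops 16 mm above the table). Post: 10 mm diameter, tip 28.5 mm above the wires, 80 mm from post to post. Origin: on its axis at the height of the wire tops, where a cup's rim rests; z up, y along the row to the left, x across it away from the robot.
- post_b: Second from the left of four identical blue upright posts in one row on the fixed steel draining rack (tray 110 x 312 mm, wire tops 16 mm above the table). Post: 10 mm diameter, tip 28.5 mm above the wires, 80 mm from post to post. Origin: on its axis at the height of the wire tops, where a cup's rim rests; z up, y along the row to the left, x across it away from the robot.
- post_c: Third from the left of four identical blue upright posts in one row on the fixed steel draining rack (tray 110 x 312 mm, wire tops 16 mm above the table). Post: 10 mm diameter, tip 28.5 mm above the wires, 80 mm from post to post. Origin: on its axis at the height of the wire tops, where a cup's rim rests; z up, y along the row to the left, x across it away from the robot.
- post_d: Fourth (rightmost, -y) of four identical blue upright posts in one row on the fixed steel draining rack (tray 110 x 312 mm, wire tops 16 mm above the table). Post: 10 mm diameter, tip 28.5 mm above the wires, 80 mm from post to post. Origin: on its axis at the height of the wire tops, where a cup's rim rests; z up, y along the row to the left, x across it away from the robot.
- funnel: Blue plastic funnel standing on its wide mouth on the table just off one end of the rack, about 225 mm from the middle of the row (left or right end, differs from start to start): mouth 115 mm across, spout pointing up, 100 mm high. Origin: centre of its mouth, on the table. Not to be moved.
- scrub_brush: Wooden scrubbing brush, 154 x 61 x 46 mm, lying bristles down just off the other end of the rack, its length across the row. Origin: centre of its underside, on the table; its own y is its length. Not to be moved. (Round about, fixed: a tall open carton at the left back of the table, from x 0.57, y 0.33; a closed parts box 92 mm high behind the middle, from x 0.66.)
Mind the look-alikes: they are no part of the job. What is shaped like the cup_65 but black is not meant.

How it is judged:
At the end, for the whole second after the job is handed in: All four cups stand at rest, mouth down, on the rack, each over its own post (axis within 15 mm of the post, rim within 6 mm of the height of the wires, tilted less than 7 degrees), in order of size from the largest at the funnel's end of the row to the smallest at the brush's end (linear speed of each of cup_65, cup_56, cup_47, cup_38 below 0.02 m/s and angular speed of each of cup_65, cup_56, cup_47, cup_38 below 0.2 rad/s and ((horizontal distance between funnel and post_a below 0.2 m and horizontal distance between cup_65 and post_a below 0.015 m and z of cup_65 in the frame of post_a between -0.006 and 0.006 m and angle between each of cup_65, cup_56, cup_47, cup_38's own z axis and vertical below 0.12 rad and horizontal distance between cup_56 and post_b below 0.015 m and z of cup_56 in the frame of post_b between -0.006 and 0.006 m and horizontal distance between cup_47 and post_c below 0.015 m and z of cup_47 in the frame of post_c between -0.006 and 0.006 m and horizontal distance between cup_38 and post_d below 0.015 m and z of cup_38 in the frame of post_d between -0.006 and 0.006 m) or (horizontal distance between funnel and post_d below 0.2 m and horizontal distance between cup_65 and post_d below 0.015 m and z of cup_65 in the frame of post_d between -0.006 and 0.006 m and angle between each of cup_65, cup_56, cup_47, cup_38's own z axis and vertical below 0.12 rad and horizontal distance between cup_56 and post_c below 0.015 m and z of cup_56 in the frame of post_c between -0.006 and 0.006 m and horizontal distance between cup_47 and post_b below 0.015 m and z of cup_47 in the frame of post_b between -0.006 and 0.006 m and horizontal distance between cup_38 and post_a below 0.015 m and z of cup_38 in the frame of post_a between -0.006 and 0.006 m))); the robot touches nothing.
It fails at once if the funnel is pushed more than 30 mm (distance of funnel from where it was at the start of the episode above 0.03 m).
It fails at once if the brush is pushed more than 30 mm (distance of scrub_brush from where it was at the start of the episode above 0.03 m).
It also fails if it takes over 118 s, if anything falls off the work surface, if the arm or the gripper's body presses on something with over 40 N, if the wrist force passes 120 N, or if a joint passes its speed limit or range.

## Working session

There is one attempt and no reset: what is moved stays moved. The work goes in short steps, Python scripts to look and compute and a shell command to move; the robot and the scene stay as the last step left them, time stands still between calls to the robot, and variables do not carry over. Pictures are saved under pics/ and viewed, at most 14 in all, crops included, and the job is handed in when it is done.

```bash
mkdir -p pics; ls
cat > h.py <<'E'
import sys; sys.path.insert(0,'.')
import numpy as np, cv2, pickle
from scipy.spatial.transform import Rotation as R
def rot(o):
    o=np.array(o,float)
    return o if o.shape==(3,3) else (R.from_rotvec(o).as_matrix() if o.size==3 else R.from_quat(o).as_matrix())
def K(c): return np.array([[c['fx'],0,c['cx']],[0,c['fy'],c['cy']],[0,0,1]],float)
def ray(c,uv):
    p=cv2.undistortPoints(np.array([[uv]],float),K(c),np.array(c['distortion'],float))[0,0]
    return np.array(c['position']),rot(c['orientation'])@np.array([p[0],p[1],1])
def onz(c,uv,z):
    o,d=ray(c,uv); return o+d*(z-o[2])/d[2]
def tri(c1,u1,c2,u2):
    o1,d1=ray(c1,u1);o2,d2=ray(c2,u2)
    s=np.linalg.lstsq(np.c_[d1,-d2],o2-o1,rcond=None)[0]
    a=o1+s[0]*d1;b=o2+s[1]*d2
    return (a+b)/2,np.linalg.norm(a-b)
def proj(c,P):
    Rm=rot(c['orientation']).T
    return cv2.projectPoints(np.array(P,float).reshape(-1,1,3),cv2.Rodrigues(Rm)[0],-Rm@np.array(c['position']),K(c),np.array(c['distortion'],float))[0][:,0]
E
python3 - <<'E'
from h import *
from station import manip
for n in('scene','top'):
    c=manip.get_image(n); pickle.dump(c,open(n+'.pkl','wb')); cv2.imwrite(f'pics/{n}0.png',c['color'])
    print(n,{k:v for k,v in c.items() if k!='color'})
print(manip.state(), manip.grasp_offset)
E
```

```text
pics
scene {'fx': 536.7405884859525, 'fy': 536.7405884859525, 'cx': 319.55825807276915, 'cy': 241.37622935682995, 'distortion': array([-0.04962276,  0.        ,  0.        ,  0.        ,  0.        ]), 'position': array([-0.18977605, -0.41916452,  1.04192312]), 'orientation': array([-2.15175529,  1.27888263, -0.456306  ])}
top {'fx': 478.6937043713348, 'fy': 478.6937043713348, 'cx': 314.88413797480683, 'cy': 243.0146604844336, 'distortion': array([-0.09132019,  0.        ,  0.        ,  0.        ,  0.        ]), 'position': array([ 0.30437732, -0.01899268,  1.27504355]), 'orientation': array([-2.08939891,  2.12950562, -0.17260147])}
{'clock': 0.1, 'joint_positions': array([ 1.67571467e+00,  4.07574289e-02,  8.39203316e-02, -4.24107115e-04,
       -1.61551962e+00, -3.33692316e-01]), 'qd': array([ 0.00104197, -0.00197895,  0.00194283,  0.00068607, -0.00040119,
       -0.00194442]), 'joint_torque': array([-5.01655246e-03, -3.69348121e+01,  3.48284090e+01,  6.95177749e+00,
       -4.50753476e-03, -3.92560906e-06]), 'tcp_pos': array([0.13593107, 0.58409063, 0.23037772]), 'eef_rot': array([ 3.11946085e+00, -3.58360755e-01, -1.16311470e-04]), 'force': array([ 0.11564639,  0.09190327, -0.47091654]), 'moment': array([ 0.01639615, -0.0167242 , -0.03263672]), 'finger_force': 0.0, 'width': 0.9991180648195813} 0.0187
```

View pics/scene0.png

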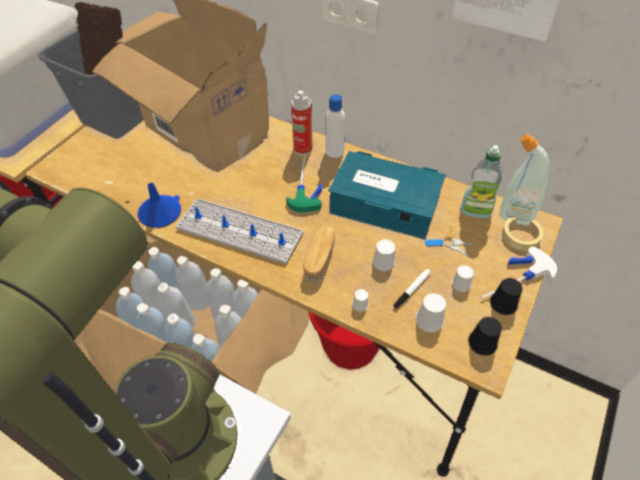

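View pics/top0.png

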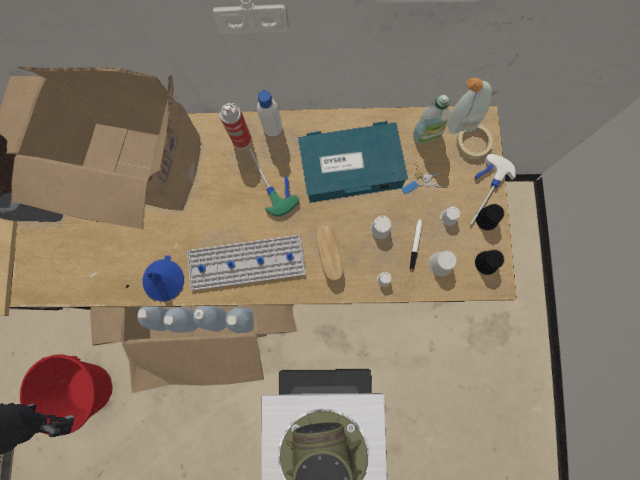

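The scene view shows the funnel at (160,205), at the +y end of the rack, with the brush at (320,253). White cups are at (384,255), (432,313), (463,279) and (360,300). Black look-alikes stand at (508,295) and (486,335). In the top view the same white cups are at (381,228), (443,263), (450,216) and (385,280), and the black ones at (489,217) and (489,262). Only the white or light-grey ones are meant. Next are enlarged crops to confirm this and measure.

Run:
```python
from h import *
t=pickle.load(open('top.pkl','rb'))['color'];s=pickle.load(open('scene.pkl','rb'))['color']
def save(im,x0,y0,w,h,k,n):
    o=cv2.resize(im[y0:y0+h,x0:x0+w],None,fx=k,fy=k,interpolation=cv2.INTER_CUBIC)
    for x in range((x0//10+1)*10,x0+w,10):
        cv2.line(o,((x-x0)*k,0),((x-x0)*k,4 if x%50 else 14),(0,0,255),1)
        if x%20==0: cv2.putText(o,str(x),((x-x0)*k-10,24),0,.35,(0,0,255),1)
    for y in range((y0//10+1)*10,y0+h,10):
        cv2.line(o,(0,(y-y0)*k),(6,(y-y0)*k),(0,0,255),1); cv2.putText(o,str(y),(8,(y-y0)*k+4),0,.35,(0,0,255),1)
    cv2.imwrite(f'pics/{n}.png',o)
save(t,360,195,110,100,6,'tc'); save(s,340,230,150,110,5,'sc')
save(t,180,225,165,70,4,'tr'); save(s,130,180,215,110,3,'sr')
```

```text
(no output)
```

View pics/tc.png

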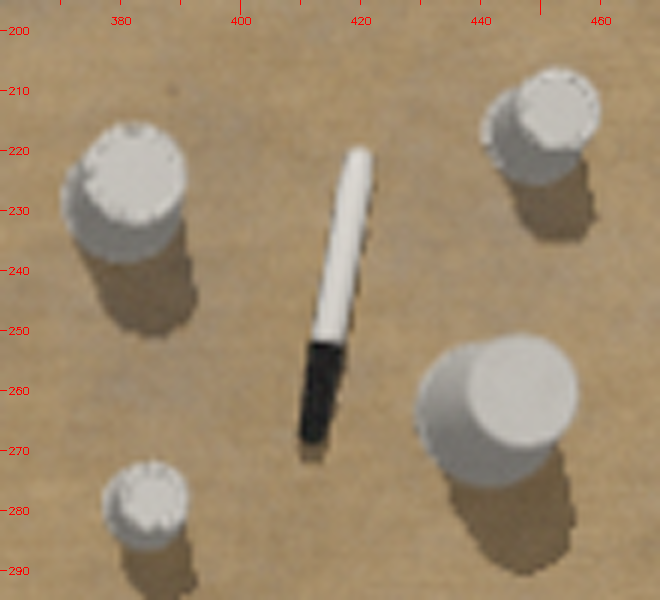

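View pics/sc.png

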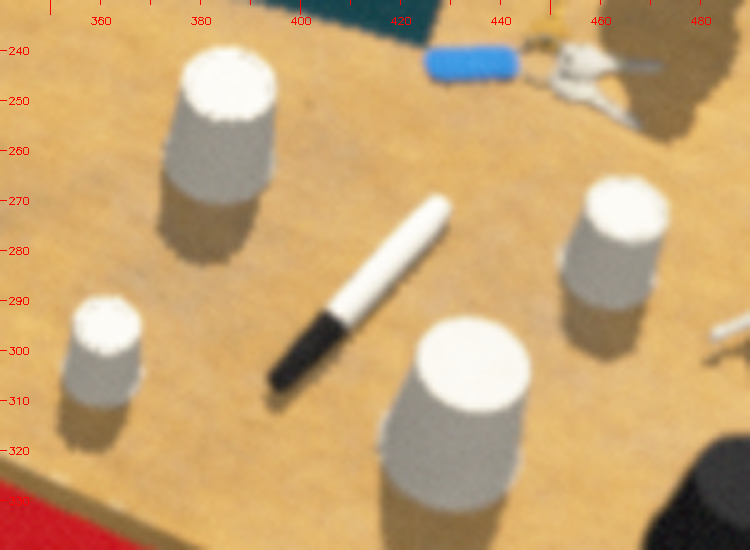

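View pics/tr.png

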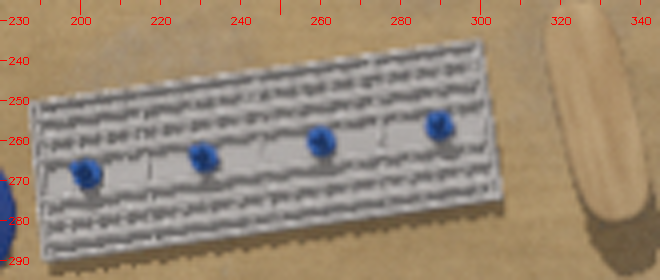

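View pics/sr.png

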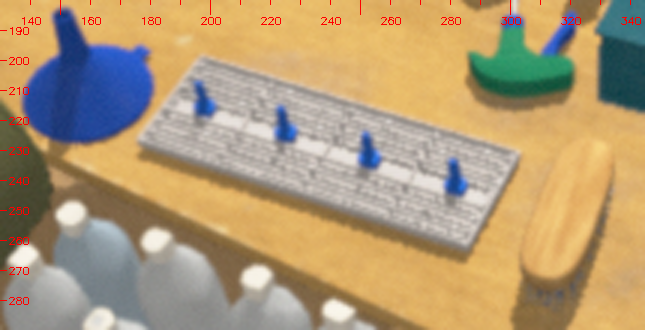

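The crops confirm four light-grey cups. Their top-face centres, as (top view) and (scene view):
- **65:** (447,260), (434.5,303)
- **56:** (382.5,224), (386,247)
- **47:** (453,213), (465,272)
- **38:** (386,277.5), (361.5,295)

Post tips are near (200–290, 268–256) in the top view.

Run:
```python
from h import *
np.set_printoptions(precision=4,suppress=True)
t=pickle.load(open('top.pkl','rb'));s=pickle.load(open('scene.pkl','rb'))
o=.4
C={'65':((447.2,260.2),(434.6,302.8)),'56':((382.5,223.7),(385.8,246.8)),'47':((453.2,213.2),(465.2,271.8)),'38':((385.8,277.5),(361.4,295))}
H={'65':.069,'56':.058,'47':.048,'38':.04}
for n,(a,b) in C.items():
    a=np.array(a)-o;b=np.array(b)-o
    print(n,*tri(t,a,s,b),'atH',onz(t,a,H[n])[:2],onz(s,b,H[n])[:2], np.hypot(*onz(t,a,H[n])[:2]))
P=[((201.0,268),(196.3,209)),((230.6,264.0),(223.7,216.7)),((260.2,259.7),(252,225.3)),((289.7,256.2),(281,234))]
for a,b in P:
    a=np.array(a)-o;b=np.array(b)-o
    print('post',*tri(t,a,s,b),'atH',onz(t,a,.040)[:2],onz(s,b,.0445)[:2])
# scene bases at z .018
for b in [(198.7,216.7),(225.3,225),(253.3,233.3),(282.6,242.6)]: print('base',onz(s,np.array(b)-o,.018)[:2])
# tray corners top
for a in [(30,102),(480,40),(503,198),(44,262)]: print('corner',onz(t,(180+a[0]/4-o,225+a[1]/4-o),.014)[:2])
for a in [(202,56),(520,152),(468,250),(138,142)]: print('cornerS',onz(s,(130+a[0]/3-o,180+a[1]/3-o),.014)[:2])
```

```text
65 [ 0.4864 -0.3246  0.0683] 0.0015287116793779182 atH [ 0.4858 -0.3238] [ 0.4864 -0.3253] 0.5838286331144714
56 [ 0.5879 -0.1648  0.0572] 0.0013841209833638758 atH [ 0.5873 -0.1641] [ 0.5878 -0.1655] 0.6097688807005874
47 [ 0.6146 -0.3544  0.0476] 0.0013332965783668291 atH [ 0.6141 -0.3537] [ 0.6148 -0.355 ] 0.7086581472937393
38 [ 0.4489 -0.1693  0.0382] 0.000878261972326633 atH [ 0.4485 -0.1687] [ 0.4481 -0.1701] 0.47916199226396
post [0.4814 0.3135 0.0465] 0.0015595630833941537 atH [0.4829 0.3146] [0.4823 0.3155]
post [0.4903 0.2341 0.0499] 0.0007242957877817691 atH [0.492  0.2358] [0.4938 0.2379]
post [0.5005 0.1563 0.0488] 3.128753250654597e-05 atH [0.5019 0.1576] [0.5034 0.1588]
post [0.5085 0.0783 0.0504] 0.002105507676661293 atH [0.5096 0.0799] [0.5134 0.0804]
base [0.481  0.3128]
base [0.4902 0.235 ]
base [0.5008 0.1564]
base [0.5099 0.0756]
corner [0.5352 0.3603]
corner [0.5713 0.0538]
corner [0.4638 0.0397]
corner [0.4264 0.3473]
cornerS [0.5349 0.3588]
cornerS [0.5714 0.0516]
cornerS [0.4608 0.0365]
cornerS [0.4259 0.3448]
```

```bash
F=".31 .168 0 1.224 1"; python3 -m crank '.31 .168 0 1.224 1;.31 .168 0 1.224 1;.31 .168 0 1.224 1;.31 .168 0 1.224 1;.31 .168 0 1.224 1;.31 .168 0 1.224 1;.31 .168 0 1.224 1;.31 .168 0 1.224 1;.31 .168 0 1.224 1;.31 .168 0 1.224 1;.31 .168 0 1.224 1' 30
cat >> h.py <<'E'
def go(x,y,z,yaw=-1.453):
    from station import manip
    s=manip.state(); p=np.array(s['tcp_pos']); M=rot(s['eef_rot'])
    d=M.T@(np.array([x,y,z])-p); cur=np.arctan2(M[1,0],M[0,0])
    print('t',round(s['clock'],2),'at',p.round(4),'yaw',round(cur,4),'w',round(s['width'],3),'-> d',d.round(4),'turn',round(-(yaw-cur),4))
E
python3 - <<'E'
from h import *
go(.486,-.3245,.12)
t=pickle.load(open('top.pkl','rb'));s=pickle.load(open('scene.pkl','rb'))
print(tri(t,(143,218),s,(183,73)),tri(t,(8,195),s,(97,60)))
E
```

```text
clock: 1.02
tcp_pos: [0.4007, 0.3492, 0.2308]
eef_rot: [2.342, -2.093, 0.0]
force: [-0.1, 1.0, -0.1]
width: 1.0
finger_force: 0.0
t 1.02 at [0.4007 0.3492 0.2308] yaw -1.4589 w 1.0 -> d [ 0.679  -0.0096  0.1112] turn -0.0059
(array([0.53307643, 0.32026109, 0.41038655]), np.float64(0.021940342968753433)) (array([0.62519062, 0.70228735, 0.28520766]), np.float64(0.01025421285212932))
```

```bash
python3 -m crank '.679 -.01 0 -.006 1;.679 -.01 0 -.006 1;.679 -.01 0 -.006 1;.679 -.01 0 -.006 1;.679 -.01 0 -.006 1;.679 -.01 0 -.006 1;.679 -.01 0 -.006 1;.679 -.01 0 -.006 1;.679 -.01 0 -.006 1;.679 -.01 0 -.006 1;.679 -.01 0 -.006 1;.679 -.01 0 -.006 1;.679 -.01 0 -.006 1;.679 -.01 0 -.006 1;.679 -.01 0 -.006 1;.679 -.01 0 -.006 1;.679 -.01 .05 -.006 1;.679 -.01 .09 -.006 1;.679 -.01 .11 -.006 1;.679 -.01 .11 -.006 1'
python3 - <<'E'
from h import *
from station import manip
go(.486,-.3245,.028)
t=pickle.load(open('top.pkl','rb'))['color'];s=pickle.load(open('scene.pkl','rb'))['color']
a=cv2.resize(t[60:230,0:220],None,fx=2.2,fy=2.2); b=cv2.resize(s[0:190,40:290],None,fx=1.2,fy=1.2)
o=np.zeros((600,800,3),np.uint8); o[:374,:484]=a; o[:228,490:790]=b
c=manip.get_image('scene')['color'][200:365,340:560]; o[378:600,490:786]=cv2.resize(c,(296,222)); 
c=manip.get_image('top')['color'][200:312,360:600]; o[378:600,0:475]=cv2.resize(c,(475,222)); cv2.imwrite('pics/carton.png',o)
E
```

```text
clock: 2.68
tcp_pos: [0.4865, -0.3205, 0.1128]
eef_rot: [2.355, -2.074, -0.02]
force: [-0.8, 0.4, -1.8]
width: 1.003
finger_force: 0.0
t 2.68 at [ 0.4865 -0.3205  0.1128] yaw -1.4442 w 1.003 -> d [0.0046 0.0001 0.0847] turn 0.0088
```

View pics/carton.png

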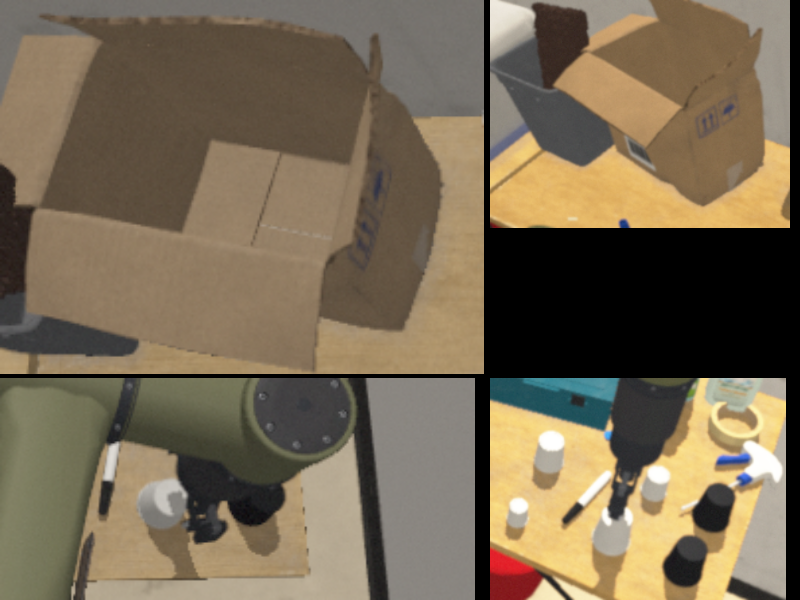

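The carton's front flap outer-right corner is at top (143,228) and scene (173,119), with its hinge at top (148,179) and scene (205,89). The gripper straddles the big cup. I'll triangulate the flap.

```bash
python3 - <<'E'
from h import *
t=pickle.load(open('top.pkl','rb'));s=pickle.load(open('scene.pkl','rb'))
for a,b in [((143,228),(173,119)),((148,179),(205,89)),((12.3,202),(95,72))]: print(tri(t,a,s,b))
E
python3 -m crank '.004 0 .04 .009 1;.004 0 .08 .009 1;.004 0 .085 .009 1;.004 0 .085 .009 .5;.004 0 .085 .009 .4;.004 0 .085 .009 .4;.004 0 .085 .009 .4;.004 0 .085 .009 .4;.004 0 .085 .009 .4;.004 0 .085 .009 .4' 30
```

```text
(array([0.54417673, 0.38596942, 0.25997406]), np.float64(0.006324333577937903))
(array([0.65146516, 0.36990353, 0.2831172 ]), np.float64(0.010890328380133154))
(array([0.61852904, 0.71684271, 0.2485616 ]), np.float64(0.007663306429797141))
clock: 3.62
tcp_pos: [0.4924, -0.3278, 0.0413]
eef_rot: [-2.345, 2.088, -0.01]
force: [-1.4, 1.2, 5.1]
width: 0.598
finger_force: 30.6
```

```bash
python3 -m crank '0 0 0 0 .4;0 0 0 0 .4;0 0 0 0 .4'; python3 -m crank '0 0 -.03 0 .4;0 0 -.06 0 .4;0 0 -.08 0 .4;0 0 -.08 0 .4;0 0 -.08 0 .4'
python3 - <<'E'
from h import *
from station import manip
go(.4829,.3156,.13)
o=np.zeros((400,800,3),np.uint8)
o[:,:400]=cv2.resize(manip.get_image('scene')['color'][200:360,350:510],(400,400))
o[:,400:]=cv2.resize(manip.get_image('top')['color'][200:320,390:510],(400,400))
cv2.imwrite('pics/g65.png',o)
E
```

```text
clock: 3.87
tcp_pos: [0.4924, -0.3278, 0.0413]
eef_rot: [-2.345, 2.088, -0.01]
force: [-1.0, 0.8, 4.6]
width: 0.603
finger_force: 30.6
clock: 4.28
tcp_pos: [0.492, -0.3273, 0.1209]
eef_rot: [-2.344, 2.088, -0.011]
force: [-0.2, 0.5, -0.9]
width: 0.599
finger_force: 31.3
t 4.28 at [ 0.492  -0.3273  0.1209] yaw -1.4553 w 0.599 -> d [-0.6396 -0.0651 -0.0108] turn -0.0023
```

View pics/g65.png

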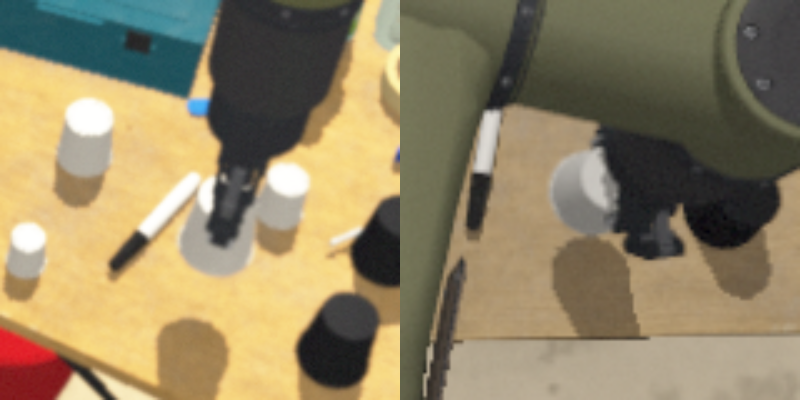

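The big cup is lifted clean, with its shadow detached at (190,355) in the left half. I'll carry it to post a.

```bash
python3 -m crank '-.637 -.065 0 -.002 .4;-.637 -.065 0 -.002 .4;-.637 -.065 0 -.002 .4;-.637 -.065 0 -.002 .4;-.637 -.065 0 -.002 .4;-.637 -.065 0 -.002 .4;-.637 -.065 0 -.002 .4;-.637 -.065 0 -.002 .4;-.637 -.065 0 -.002 .4;-.637 -.065 0 -.002 .4;-.637 -.065 0 -.002 .4;-.637 -.065 0 -.002 .4;-.637 -.065 0 -.002 .4;-.637 -.065 0 -.002 .4;-.637 -.065 0 -.002 .4;-.637 -.065 0 -.002 .4;-.637 -.065 0 -.002 .4;-.637 -.065 0 -.002 .4;-.637 -.065 0 -.002 .4;-.637 -.065 0 -.002 .4'
python3 - <<'E'
from h import *
from station import manip
go(.4829,.3126,.059)
o=np.zeros((400,800,3),np.uint8)
o[:,:400]=cv2.resize(manip.get_image('scene')['color'][120:260,130:270],(400,400))
o[:,400:]=cv2.resize(manip.get_image('top')['color'][190:310,150:270],(400,400))
cv2.imwrite('pics/p65.png',o)
E
```

```text
clock: 6.05
tcp_pos: [0.4818, 0.3125, 0.1163]
eef_rot: [2.346, -2.089, 0.0]
force: [0.7, -0.8, -0.6]
width: 0.598
finger_force: 31.3
t 6.05 at [0.4818 0.3125 0.1163] yaw -1.4549 w 0.598 -> d [ 0.     -0.0011  0.0573] turn -0.0019
```

View pics/p65.png

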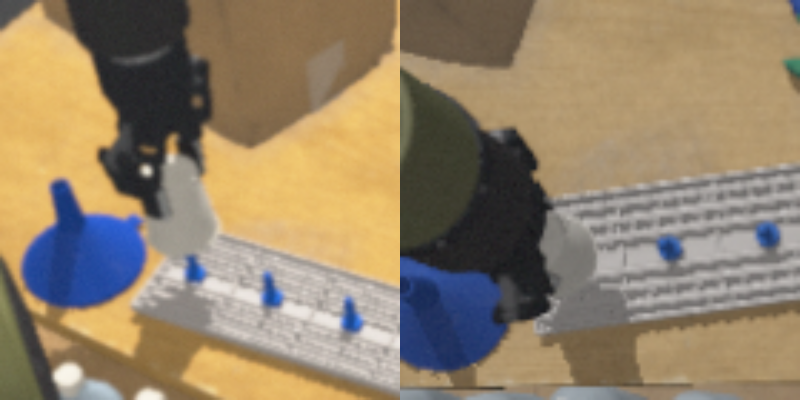

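The cup hangs over post a, whose base is visible just below it at (193,268). I'll lower it, feeling for contact.

```bash
python3 -m crank '0 -.001 .02 0 .4;0 -.001 .035 0 .4;0 -.001 .045 0 .4;0 -.001 .052 0 .4;0 -.001 .057 0 .4;0 -.001 .057 0 .4;0 -.001 .057 0 .4'; python3 -c "
from h import *
go(.4829,.3126,.059)"
```

```text
clock: 6.73
tcp_pos: [0.483, 0.3137, 0.0598]
eef_rot: [-2.347, 2.087, -0.001]
force: [0.1, 1.3, -0.8]
width: 0.6
finger_force: 31.3
t 6.73 at [0.483  0.3137 0.0598] yaw -1.4538 w 0.6 -> d [0.0011 0.0002 0.0008] turn -0.0008
```

```bash
python3 -m crank '0 0 .002 0 .4;0 0 .004 0 .4;0 0 .004 0 .4;0 0 .004 0 .75;0 0 .004 0 .9;0 0 .004 0 1;0 0 .004 0 1;0 0 .004 0 1;0 0 .004 0 1;0 0 -.02 0 1;0 0 -.06 0 1;0 0 -.1 0 1;0 0 -.12 0 1;0 0 -.12 0 1'
python3 - <<'E'
from h import *
go(.588,-.165,.18)
E
```

```text
clock: 7.9
tcp_pos: [0.4848, 0.3149, 0.1863]
eef_rot: [-2.34, 2.081, -0.003]
force: [-0.1, -0.3, -0.0]
width: 0.997
finger_force: 0.0
t 7.9 at [0.4848 0.3149 0.1863] yaw -1.4537 w 0.997 -> d [ 0.4887 -0.0464  0.0041] turn -0.0007
```

```bash
python3 -m crank '.489 -.046 0 0 .85;.489 -.046 0 0 .85;.489 -.046 0 0 .85;.489 -.046 0 0 .85;.489 -.046 0 0 .85;.489 -.046 0 0 .85;.489 -.046 0 0 .85;.489 -.046 0 0 .85;.489 -.046 0 0 .85;.489 -.046 0 0 .85;.489 -.046 0 0 .85;.489 -.046 0 0 .85;.489 -.046 0 0 .85;.489 -.046 0 0 .85;.489 -.046 .05 0 .85;.489 -.046 .08 0 .85;.489 -.046 .08 0 .85;.489 -.046 .08 0 .85'
python3 - <<'E'
from h import *
from station import manip
go(.588,-.165,.033)
S=manip.get_image('scene');T=manip.get_image('top');pickle.dump((S,T),open('r1.pkl','wb'))
o=np.zeros((400,800,3),np.uint8)
o[:,:400]=cv2.resize(S['color'][160:260,150:250],(400,400))
o[:,400:]=cv2.resize(T['color'][210:310,150:250],(400,400))
cv2.imwrite('pics/r1.png',o)
E
```

```text
clock: 9.4
tcp_pos: [0.5841, -0.1657, 0.0978]
eef_rot: [2.346, -2.084, -0.005]
force: [0.7, -0.1, 1.3]
width: 0.847
finger_force: 0.0
t 9.4 at [ 0.5841 -0.1657  0.0978] yaw -1.4524 w 0.847 -> d [-0.0003 -0.0042  0.0647] turn 0.0006
```

View pics/r1.png

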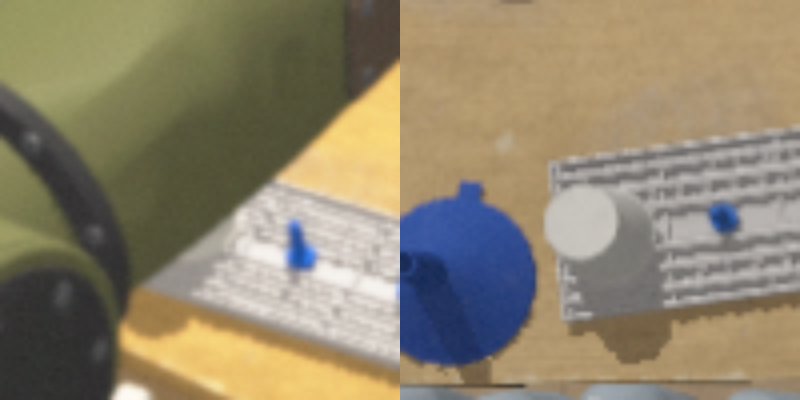

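Cup 65 stands upright over post a, its top centre at top-view (195,265.5). I'll check its position and descend on cup 56.

```bash
python3 -c "
from h import *
S,T=pickle.load(open('r1.pkl','rb'));print(onz(T,(194.9,265.4),.085))"
python3 -m crank '0 -.003 .03 0 .85;0 -.003 .06 0 .85;0 -.003 .064 0 .85;0 -.003 .064 0 .85;0 -.003 .064 0 .3;0 -.003 .064 0 .3;0 -.003 .064 0 .3;0 -.003 .064 0 .3;0 -.003 .064 0 .3;0 -.003 .064 0 .3;0 -.003 .064 0 .3' 30
python3 -m crank '0 0 -.03 0 .3;0 0 -.06 0 .3;0 0 -.08 0 .3;0 0 -.08 0 .3;0 0 -.08 0 .3;0 0 -.08 0 .3'
python3 -c "
from h import *
go(.4923,.2362,.12)"
```

```text
[0.48227053 0.31736424 0.085     ]
clock: 10.42
tcp_pos: [0.5906, -0.1666, 0.039]
eef_rot: [-2.346, 2.085, -0.008]
force: [1.0, 1.4, 6.4]
width: 0.538
finger_force: 30.4
clock: 10.92
tcp_pos: [0.5882, -0.166, 0.115]
eef_rot: [-2.347, 2.088, 0.001]
force: [-0.2, 0.7, -1.0]
width: 0.542
finger_force: 30.9
t 10.92 at [ 0.5882 -0.166   0.115 ] yaw -1.454 w 0.542 -> d [-0.4107  0.0484 -0.0047] turn -0.001
```

```bash
python3 -m crank '-.41 .048 -.005 0 .3;-.41 .048 -.005 0 .3;-.41 .048 -.005 0 .3;-.41 .048 -.005 0 .3;-.41 .048 -.005 0 .3;-.41 .048 -.005 0 .3;-.41 .048 -.005 0 .3;-.41 .048 -.005 0 .3;-.41 .048 -.005 0 .3;-.41 .048 -.005 0 .3;-.41 .048 -.005 0 .3;-.41 .048 -.005 0 .3;-.41 .048 -.005 0 .3;-.41 .048 -.005 0 .3'
python3 -c "
from h import *
go(.4923,.235,.057)"
```

```text
clock: 12.08
tcp_pos: [0.4929, 0.2344, 0.1196]
eef_rot: [2.345, -2.088, -0.0]
force: [0.3, -0.4, -0.8]
width: 0.539
finger_force: 30.9
t 12.08 at [0.4929 0.2344 0.1196] yaw -1.4548 w 0.539 -> d [-0.0008  0.0005  0.0626] turn -0.0018
```

```bash
python3 -m crank '0 0 .02 0 .3;0 0 .035 0 .3;0 0 .047 0 .3;0 0 .055 0 .3;0 0 .06 0 .3;0 0 .063 0 .3;0 0 .064 0 .3;0 0 .064 0 .3'; python3 -c "
from h import *
go(.4923,.235,.057)"
```

```text
clock: 12.75
tcp_pos: [0.4932, 0.2354, 0.0567]
eef_rot: [-2.347, 2.088, -0.001]
force: [0.0, -0.5, -0.1]
width: 0.538
finger_force: 30.9
t 12.75 at [0.4932 0.2354 0.0567] yaw -1.4539 w 0.538 -> d [ 0.0003  0.001  -0.0003] turn -0.0009
```

Release it, retreat, and move above cup 47 at (.6145,-.354).

```bash
python3 -m crank '0 0 .002 0 .3;0 0 .002 0 .3;0 0 .002 0 .6;0 0 .002 0 .85;0 0 .002 0 1;0 0 .002 0 1;0 0 .002 0 1;0 0 .002 0 1;0 0 -.02 0 1;0 0 -.06 0 1;0 0 -.1 0 1;0 0 -.12 0 1;0 0 -.12 0 1;0 0 -.12 0 1'; python3 -c "
from h import *
go(.6145,-.354,.18)"
```

```text
clock: 13.92
tcp_pos: [0.4934, 0.2359, 0.1779]
eef_rot: [-2.345, 2.086, -0.0]
force: [0.2, -0.7, -1.2]
width: 0.997
finger_force: 0.0
t 13.92 at [0.4934 0.2359 0.1779] yaw -1.4538 w 0.997 -> d [ 0.6    -0.0514 -0.0032] turn -0.0008
```

```bash
python3 -m crank '.6 -.051 0 0 .8;.6 -.051 0 0 .8;.6 -.051 0 0 .8;.6 -.051 0 0 .8;.6 -.051 0 0 .8;.6 -.051 0 0 .8;.6 -.051 0 0 .8;.6 -.051 0 0 .8;.6 -.051 0 0 .8;.6 -.051 0 0 .8;.6 -.051 0 0 .8;.6 -.051 0 0 .8;.6 -.051 0 0 .8;.6 -.051 0 0 .8;.6 -.051 0 0 .8;.6 -.051 0 0 .8;.6 -.051 .05 0 .8;.6 -.051 .08 0 .8;.6 -.051 .08 0 .8;.6 -.051 .08 0 .8'
python3 - <<'E'
from h import *
from station import manip
go(.6145,-.354,.026)
S=manip.get_image('scene');T=manip.get_image('top');pickle.dump((S,T),open('r2.pkl','wb'))
o=np.zeros((400,800,3),np.uint8)
o[:,:400]=cv2.resize(S['color'][210:330,400:520],(400,400))
o[:,400:]=cv2.resize(T['color'][210:310,180:280],(400,400))
cv2.imwrite('pics/r2.png',o)
E
```

```text
clock: 15.58
tcp_pos: [0.6117, -0.3536, 0.0928]
eef_rot: [2.345, -2.085, -0.011]
force: [-0.4, -0.3, 2.4]
width: 0.796
finger_force: 0.0
t 15.58 at [ 0.6117 -0.3536  0.0928] yaw -1.4534 w 0.796 -> d [ 0.001  -0.0032  0.0667] turn -0.0004
```

View pics/r2.png

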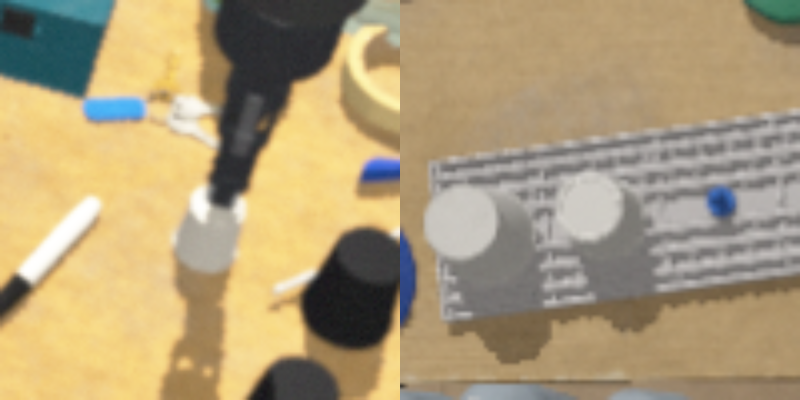

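Both placed cups stand upright in line, 56's top at top-view (227.3,261.4). The gripper straddles cup 47.

```bash
python3 -c "
from h import *
S,T=pickle.load(open('r2.pkl','rb'));print(onz(T,(227.3,261.4),.074))"
python3 -m crank '.001 0 .03 0 .8;.001 0 .06 0 .8;.001 0 .075 0 .8;.001 0 .075 0 .8;.001 0 .075 0 .2;.001 0 .075 0 .2;.001 0 .075 0 .2;.001 0 .075 0 .2;.001 0 .075 0 .2;.001 0 .075 0 .2;.001 0 .075 0 .2;.001 0 .075 0 .2' 30
python3 -m crank '0 0 -.03 0 .2;0 0 -.06 0 .2;0 0 -.09 0 .2;0 0 -.09 0 .2;0 0 -.09 0 .2;0 0 -.09 0 .2'
python3 -c "
from h import *
go(.5017,.1568,.12)"
```

```text
[0.4926939  0.23640557 0.074     ]
clock: 16.68
tcp_pos: [0.616, -0.3564, 0.0256]
eef_rot: [-2.347, 2.086, -0.01]
force: [0.6, -0.2, 6.8]
width: 0.458
finger_force: 30.1
clock: 17.18
tcp_pos: [0.6138, -0.3554, 0.1118]
eef_rot: [-2.347, 2.087, -0.001]
force: [-0.3, 0.2, -0.5]
width: 0.456
finger_force: 30.4
t 17.18 at [ 0.6138 -0.3554  0.1118] yaw -1.4539 w 0.456 -> d [-0.5218  0.0516 -0.0082] turn -0.0009
```

```bash
python3 -m crank '-.52 .051 -.008 0 .2;-.52 .051 -.008 0 .2;-.52 .051 -.008 0 .2;-.52 .051 -.008 0 .2;-.52 .051 -.008 0 .2;-.52 .051 -.008 0 .2;-.52 .051 -.008 0 .2;-.52 .051 -.008 0 .2;-.52 .051 -.008 0 .2;-.52 .051 -.008 0 .2;-.52 .051 -.008 0 .2;-.52 .051 -.008 0 .2;-.52 .051 -.008 0 .2;-.52 .051 -.008 0 .2;-.52 .051 -.008 0 .2;-.52 .051 -.008 0 .2;-.52 .051 -.008 0 .2'
python3 -c "
from h import *
go(.5017,.155,.043)"
```

```text
clock: 18.6
tcp_pos: [0.5023, 0.154, 0.1187]
eef_rot: [2.346, -2.088, -0.0]
force: [-0.1, 0.5, -0.8]
width: 0.453
finger_force: 30.4
t 18.6 at [0.5023 0.154  0.1187] yaw -1.4549 w 0.453 -> d [-0.0011  0.0004  0.0757] turn -0.0019
```

```bash
python3 -m crank '-.001 0 .03 0 .2;-.001 0 .05 0 .2;-.001 0 .062 0 .2;-.001 0 .07 0 .2;-.001 0 .074 0 .2;-.001 0 .076 0 .2;-.001 0 .077 0 .2;-.001 0 .077 0 .2'; python3 -m crank '0 0 .002 0 .2;0 0 .002 0 .2;0 0 .002 0 .5;0 0 .002 0 .8;0 0 .002 0 1;0 0 .002 0 1;0 0 .002 0 1;0 0 .002 0 1;0 0 -.02 0 1;0 0 -.06 0 1;0 0 -.1 0 1;0 0 -.13 0 1;0 0 -.13 0 1;0 0 -.13 0 1'; python3 -c "
from h import *
go(.4488,-.1695,.18)"
```

```text
clock: 19.27
tcp_pos: [0.5028, 0.1561, 0.0432]
eef_rot: [-2.347, 2.087, -0.001]
force: [-0.5, -0.3, -0.7]
width: 0.457
finger_force: 30.4
clock: 20.43
tcp_pos: [0.5031, 0.1565, 0.1747]
eef_rot: [-2.344, 2.085, -0.002]
force: [-0.2, 0.3, -0.6]
width: 1.003
finger_force: 0.0
t 20.43 at [0.5031 0.1565 0.1747] yaw -1.4538 w 1.003 -> d [ 0.3174  0.0919 -0.0063] turn -0.0008
```

```bash
python3 -m crank '.317 .092 0 0 .75;.317 .092 0 0 .75;.317 .092 0 0 .75;.317 .092 0 0 .75;.317 .092 0 0 .75;.317 .092 0 0 .75;.317 .092 0 0 .75;.317 .092 0 0 .75;.317 .092 0 0 .75;.317 .092 0 0 .75;.317 .092 .05 0 .75;.317 .092 .08 0 .75;.317 .092 .08 0 .75;.317 .092 .08 0 .75;.317 .092 .08 0 .75'
python3 - <<'E'
from h import *
from station import manip
go(.4488,-.1695,.018)
S=manip.get_image('scene');T=manip.get_image('top');pickle.dump((S,T),open('r3.pkl','wb'))
o=np.zeros((400,800,3),np.uint8)
o[:,:400]=cv2.resize(S['color'][220:340,300:420],(400,400))
o[:,400:]=cv2.resize(T['color'][210:310,210:310],(400,400))
cv2.imwrite('pics/r3.png',o)
E
```

```text
clock: 21.68
tcp_pos: [0.449, -0.1695, 0.0945]
eef_rot: [-2.349, 2.086, -0.004]
force: [0.2, 0.5, 0.3]
width: 0.747
finger_force: 0.0
t 21.68 at [ 0.449  -0.1695  0.0945] yaw -1.4522 w 0.747 -> d [-0.0001  0.0003  0.0765] turn 0.0008
```

View pics/r3.png

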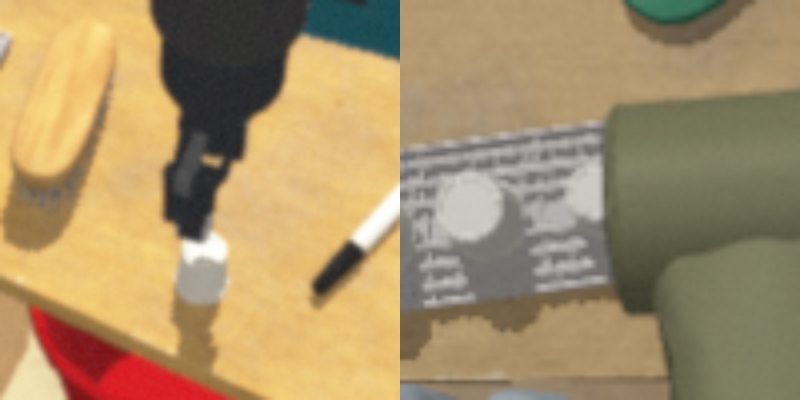

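The gripper is centred over cup 38 at left-pane (203,262). Cup 47 is half hidden by the arm but upright at its post. Now grasp cup 38.

```bash
python3 -m crank '0 0 .03 0 .75;0 0 .06 0 .75;0 0 .074 0 .75;0 0 .077 0 .75;0 0 .077 0 .1;0 0 .077 0 .1;0 0 .077 0 .1;0 0 .077 0 .1;0 0 .077 0 .1;0 0 .077 0 .1;0 0 .077 0 .1;0 0 .077 0 .1;0 0 .077 0 .1' 30
python3 -m crank '0 0 -.03 0 .1;0 0 -.06 0 .1;0 0 -.09 0 .1;0 0 -.1 0 .1;0 0 -.1 0 .1;0 0 -.1 0 .1'
python3 -c "
from h import *
go(.5111,.0774,.12)"
```

```text
clock: 22.87
tcp_pos: [0.4497, -0.1699, 0.0178]
eef_rot: [-2.346, 2.086, -0.006]
force: [1.3, 1.4, 6.3]
width: 0.376
finger_force: 29.9
clock: 23.37
tcp_pos: [0.4481, -0.1695, 0.1157]
eef_rot: [-2.346, 2.087, -0.001]
force: [-0.4, 0.4, -0.8]
width: 0.374
finger_force: 30.0
t 23.37 at [ 0.4481 -0.1695  0.1157] yaw -1.454 w 0.374 -> d [-0.2378 -0.0913 -0.0041] turn -0.001
```

```bash
python3 -m crank '-.238 -.091 -.004 0 .1;-.238 -.091 -.004 0 .1;-.238 -.091 -.004 0 .1;-.238 -.091 -.004 0 .1;-.238 -.091 -.004 0 .1;-.238 -.091 -.004 0 .1;-.238 -.091 -.004 0 .1;-.238 -.091 -.004 0 .1;-.238 -.091 -.004 0 .1;-.238 -.091 -.004 0 .1'
python3 -c "
from h import *
go(.5111,.0774,.035)"
```

```text
clock: 24.2
tcp_pos: [0.51, 0.0763, 0.1184]
eef_rot: [2.346, -2.088, -0.001]
force: [-0.2, 0.4, -0.3]
width: 0.377
finger_force: 30.0
t 24.2 at [0.51   0.0763 0.1184] yaw -1.4546 w 0.377 -> d [-0.001  -0.0014  0.0834] turn -0.0016
```

```bash
python3 -m crank '0 0 .03 0 .1;0 0 .055 0 .1;0 0 .07 0 .1;0 0 .078 0 .1;0 0 .082 0 .1;0 0 .084 0 .1;0 0 .085 0 .1;0 0 .085 0 .1'; python3 -m crank '0 0 .002 0 .1;0 0 .002 0 .1;0 0 .002 0 .5;0 0 .002 0 .8;0 0 .002 0 1;0 0 .002 0 1;0 0 .002 0 1;0 0 .002 0 1;0 0 -.02 0 1;0 0 -.06 0 1;0 0 -.1 0 1;0 0 -.14 0 1;0 0 -.16 0 1;.3 0 -.16 0 1;.3 0 -.16 0 1;.3 0 -.16 0 1;.3 0 -.16 0 1;.3 0 -.16 0 1;.3 0 -.16 0 1;.3 0 -.16 0 1'
python3 - <<'E'
from h import *
from station import manip
S=manip.get_image('scene');T=manip.get_image('top');pickle.dump((S,T),open('r4.pkl','wb'))
o=np.zeros((600,800,3),np.uint8)
o[:300,:660]=cv2.resize(S['color'][170:270,130:350],(660,300))
o[300:,:]=cv2.resize(T['color'][225:300,140:340],(800,300))
cv2.imwrite('pics/r4.png',o)
E
```

```text
clock: 24.87
tcp_pos: [0.5111, 0.0773, 0.0353]
eef_rot: [-2.346, 2.087, -0.001]
force: [-0.5, -0.0, -0.9]
width: 0.378
finger_force: 30.0
clock: 26.53
tcp_pos: [0.5444, -0.2145, 0.1944]
eef_rot: [-2.348, 2.088, -0.001]
force: [0.9, 1.2, -0.0]
width: 1.001
finger_force: 0.0
```

View pics/r4.png

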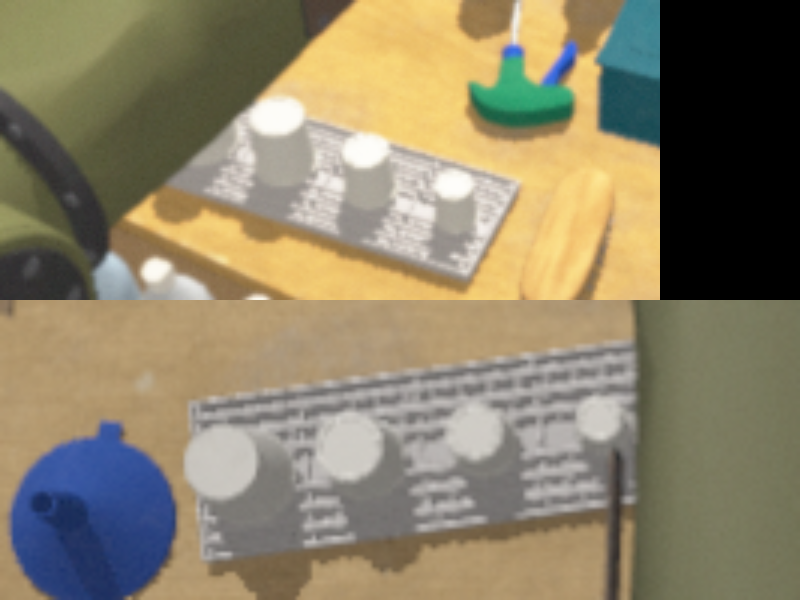

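All four cups stand upright in a row. 47's top is at top-view (258.4,257.6) and scene (251.6,219.9), 38's at (289.4,254.1) and (280.9,231.9). I'll check positions and heights.

Run:
```python
from h import *
S,T=pickle.load(open('r4.pkl','rb'))
for n,a,b,z in [('47',(258.4,257.6),(251.6,219.9),.064),('38',(289.4,254.1),(280.9,231.9),.056),('56',(227.4,261.1),(222,208.3),.074)]:
    print(n,tri(T,a,S,b),onz(T,a,z)[:2],onz(S,b,z)[:2])
```

```text
47 (array([0.50306769, 0.15713263, 0.06412981]), np.float64(0.0016375282791549076)) [0.50257431 0.15778845] [0.5036698  0.15656848]
38 (array([0.51201445, 0.07837621, 0.05334073]), np.float64(0.00048750194988086303)) [0.51141089 0.07835475] [0.51028366 0.07685176]
56 (array([0.49318148, 0.23592929, 0.0754268 ]), np.float64(0.00018694406965982113)) [0.49346556 0.23616003] [0.49413327 0.23697148]
```

Every cup is within about 3 mm of its post, at the right height. Handing in.

```bash
python3 -c "
from station import manip
print(manip.close_job())"
```

```text
the job is handed in; nothing more can be done
None
```

The four grey cups stand mouth down on the rack, one over each post, largest at the funnel's end and smallest at the brush's end; the last pictures put each within about 3 mm of its post, and I handed the job in at about 27 s (no verdict was returned).

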